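Unlatch and lift a slide cassette

ROBOT

A 7-joint arm with a two-finger parallel gripper is mounted at the origin on a cart in front of the work surface, level with it; the furniture and walls round the work are solid. World frame = base frame: x ahead of the robot, y to its left, z up, the work surface at z = 0. Lengths are in m, angles in rad, forces in N, time in s.
With the tool pointing down it reaches from about 0.425 to 0.875 m from the base axis. Payload 4.7 kg.
Tool frame: the origin (TCP) lies on the mounting face of the last link; the fingertips stand 182 mm ahead of it and the grasp point (between the pads) lies 164 mm ahead of it; x points along the fingers, y is the direction in which the jaws open and shut, and the axes are right-handed (so a half turn about x gives the same grasp; the last joint's range is limited). The gripper opens to 87 mm and grips with 3 to 60 N. Pads are 19 mm wide; open, the fingers measure 117 mm over their backs; the gripper's body (75 mm by 190 mm) begins 51 mm behind the grasp point.
Start: joints at [-1.114, 0.321, -0.07, 1.45, 0.023, 1.371, -0.057], TCP at [0.279, 0.587, 0.405] pointing down, gripper open.
Joint ranges: [-2.86, 2.86], [-0.3, 2.09], [-1.38, 1.24], [0.06, 2.45], [-1.56, 4.7], [0.09, 2.05], [-2.69, 2.69]. Speed limits (rad/s): [2.57, 2.57, 3.14, 3.14, 3.14, 3.14, 3.14].

INTERFACE

Orientations are given as a rotation vector (axis times angle).
In Python, from bench import monitor, get_image, ctrl gives the robot as it stands.
- The arm moves only by the shell command python3 -m creep 'ROWS' [FORCE]. ROWS is JSON, a list of rows, each a list of 7 numbers: the shift along the tool's x, y, z in mm, then the turn, a rotation vector about the tool's x, y, z in rad, then the finger opening in mm, from 0 to 87. A call has 1 to 5 rows; each row shifts and turns the commanded pose from where the row before left it, along the tool's axes as they then stand; what a row does not reach is not made up. A row lasts 1/10 s, in which the tool goes at most 50 mm and 8.59 degrees, less where a joint would pass 70% of its speed; a pose out of reach is approached as far as the arm can. A call is refused whole if a number of a shift passes 50 or a number of a turn 0.15, either way. A call with a gripper value outside its range is refused whole. The fingers move at their own pace and stop on an object; FORCE is the grip in N (left out, the last holds). Time passes only in rows, so rows that do not move let the fingers close. It gives the time, the measured TCP pose, the force and the opening at its end, in the units of the state.
- monitor.get_state(): the state, without advancing time (a new reading comes with each control period).
- get_image(name): name is "scene" or "top" or "wrist"; returns a dict with "img" (384x512x3 uint8, red, green, blue), "mtx" (3x3 intrinsics, pixels), "view" (4x4, takes a point from world to camera coordinates). Camera axes: x right, y up, looking along -z (the intrinsics and any distortion apply to the point x, -y, -z); pixel columns grow to the right and rows downward; lengths in m; the calibration is good to about 2 mm. A picture is of the moment at which its call begins. There is no depth.
- ctrl.close_job(): hands the job in, once; it reports no verdict.
The state is a dict: "time": time; "joint_positions": joint angles; "qd": joint speeds; "joint_torque": joint torques, N m; "position": TCP position; "tool_rot": TCP orientation; "ft_force": force on the tool from outside, world axes, zero at the start; "torque": the same for the moment, N m; "grip_width": opening from 0.0 (shut) to 1.0 (fully open).
Only numpy, scipy, OpenCV 4.12 (cv2) and the standard library are available. Lean on these libraries where they do the work, as an engineer would, in place of code of your own. Each camera call takes 0.05 s, during which the arm holds its last target.

TASK

The slide cassette is locked in its loading dock. Press the dock's hold-down lever down by its tail until it clicks and stays down by itself, then pinch the two side catches of the cassette together and lift it level out of the dock, until its underside is about 18 cm above the bench. Finish holding it there, still, with both catches pinched; leave the petri dish, small bottle, timer and label roll where they stand.

Things in the scene. Friction and masses are not known exactly. Their poses are not given: they have to be found in the camera images.
- dock: Grey loading dock, fixed on the bench: base plate 162 x 76 x 4 mm, on it a rectangular well (outside 84 x 71 mm, rim 38 mm above the bench) that holds the cassette. Origin on the bench under the centre of the well; x points from the lever towards the well's far end (along the base plate), y across (the direction in which the catches are pinched), z up. The lever is at the -x end: its pivot lies at x = -50, z = 32 mm and its tail points to -x.
- hold_lever (a joint): Aluminium hold-down lever of the dock (bell crank): 0 = tail up at 0.5 rad above level, its hook reaching over the cassette's front ledge; grows as the tail is pressed down, stop at 0.57 rad. It is sprung: about 3 N on the tail pad to start, about 12 N near 0.2 rad, then it snaps over a detent at about 0.3 rad and stays by itself at about 0.47 rad (tail level, hook swung back clear of the cassette) when let go. Released earlier it springs back to 0.
- lever_pad (a point): Centre of the top face of the ribbed pad (26 mm along the tail, 34 mm across) at the end of the lever's tail, 50 mm from the pivot; about 59 mm above the bench at rest and about 36 mm when latched, 33 mm at the stop (the point moves with the lever; on the way down it also moves 7 mm away from the well).
- cassette: Grey slide cassette standing in the well: lower block 72 x 44 mm and 52 mm high, above it a central part 48 x 24 mm up to 80 mm; about 0.15 kg. Origin at the centre of its underside (4 mm above the bench when seated), axes as the dock's when seated. Its catches lock beneath the lips of the well; lifting works only with both catches pinched in and the lever latched down. Clearance in the well is 1.5 mm a side.
- catch_left_pad (a point): Centre of the outer face of the black ribbed catch pad on the cassette's +y side; pad 26 mm wide along x, 36 mm high (38 to 74 mm above the cassette's underside, this point at 56 mm, so 60 mm above the bench when seated), 26 mm from the cassette's middle plane when out.
- catch_right_pad (a point): The same on the -y side. The two pads are 52 mm apart over their outer faces when out and 38 mm when fully pinched.
- catch_left (a joint): Travel of the +y catch: 0 = out (locking), 0.007 m = pushed fully in; sprung, 3 N at the start, 7 N at full travel. Its tooth is clear of the lip from 0.0055 m.
- catch_right (a joint): Travel of the -y catch, same as the other.
- petri_dish: Bystander: petri dish, 59 mm across, 14 mm high, lying near the dock's far (+x) end. Origin at the centre of its underside.
- small_bottle: Bystander: small brown screw-cap bottle, 34 mm across, 64 mm high. Origin at the centre of its underside.
- lab_timer: Bystander: white lab timer lying flat, 62 x 62 x 19 mm. Origin at the centre of its underside.
- labels: Bystander: roll of white labels lying, 60 mm across, 26 mm high. Origin at the centre of its underside.
Not all that is in view belongs to the job. Of the things that look like the cassette, the largest one is meant.

How it is judged:
On the way, in this order (a step that is already met when the one before it is completed fails the run):
1. the lever is latched down and stays by itself, untouched (value of joint hold_lever above 0.42 rad and contact force between the fingers and dock below 0.1 N), for 0.2 s.
2. the cassette is lifted clear of the dock (z of cassette in the frame of dock above 0.1 m and contact force between cassette and dock below 0.1 N), for 0.2 s.
At the end, for the whole second after the job is handed in: Lever latched (over 0.42 rad); cassette held by the fingers on both catches (each in over 5.2 mm), still (under 3 cm/s), upright (within 0.2 rad), underside 14 to 24 cm above the bench, clear of the dock; petri dish, bottle, timer and labels within 3 cm of their places (value of joint hold_lever above 0.42 rad and height (world z) of cassette between 0.14 and 0.24 m and angle between cassette's own z axis and vertical below 0.2 rad and value of joint each of catch_left, catch_right above 0.0052 m and contact force between the fingers and catch_left above 1 N and contact force between the fingers and catch_right above 1 N and contact force between cassette and dock below 0.1 N and linear speed of cassette below 0.03 m/s and distance of each of petri_dish, small_bottle, lab_timer, labels from where it was at the start of the episode below 0.03 m); the arm keeps its last pose, push and grip.
It fails at once if a bystander is knocked over or shoved away (distance of any of petri_dish, small_bottle, lab_timer, labels from where it was at the start of the episode above 0.04 m or angle between small_bottle's own z axis and vertical above 0.6 rad).
It also fails if it takes over 45 s, if anything falls off the work surface, if the arm or the gripper's body presses on something with over 40 N, if the wrist force passes 120 N, or if a joint passes its speed limit or range.

## Working session

There is one attempt and no reset: what is moved stays moved. The work goes in short steps, Python scripts to look and compute and a shell command to move; the robot and the scene stay as the last step left them, time stands still between calls to the robot, and variables do not carry over. Pictures are saved under pics/ and viewed, and the job is handed in when it is done.

```bash
ls; mkdir -p pics
python3 - <<'E'
from bench import monitor,get_image
import cv2,json
s=monitor.get_state();print(s)
for n in("scene","top","wrist"):
    d=get_image(n);cv2.imwrite(f"pics/{n}0.png",cv2.cvtColor(d["img"],cv2.COLOR_RGB2BGR));print(n,d["mtx"],d["view"],[k for k in d])
E
```

```text
pics
{'time': 0.0, 'joint_positions': array([-1.11390077,  0.3218317 , -0.07007981,  1.451664  ,  0.022614  ,
        1.37081278, -0.05689733]), 'qd': array([ 0.00105668, -0.00114045, -0.00121042, -0.00087263, -0.00067441,
        0.00061631, -0.00063553]), 'joint_torque': array([ 2.09158702e-04, -4.91277015e+01, -4.04099207e-01, -3.12529492e+01,
       -6.40160521e-02,  4.36687970e-02,  1.75175569e-04]), 'position': array([0.27845001, 0.58711135, 0.40366102]), 'tool_rot': array([ 0.34574118,  1.54307517, -0.34875149]), 'ft_force': array([-0.21185813, -0.84360294, -0.39403699]), 'torque': array([0.03241252, 0.00277027, 0.02082572]), 'grip_width': 1.0020323358838157}
scene [[386.09902776   0.         254.41745135]
 [  0.         386.09902776 187.50067663]
 [  0.           0.           1.        ]] [[-0.90798541 -0.41879955 -0.01301633  0.5389764 ]
 [ 0.15535754 -0.36535128  0.91781396 -0.06834603]
 [-0.38913561  0.83133951  0.39679731 -1.02747452]
 [ 0.          0.          0.          1.        ]] ['img', 'mtx', 'view']
top [[466.10839456   0.         252.7948636 ]
 [  0.         466.10839456 192.08587825]
 [  0.           0.           1.        ]] [[ 0.01080597 -0.99992495 -0.00577343  0.15913695]
 [ 0.99585089  0.01023986  0.09042202 -0.51352319]
 [-0.09035612 -0.00672657  0.9958868  -1.31950615]
 [ 0.          0.          0.          1.        ]] ['img', 'mtx', 'view']
wrist [[282.961312     0.         250.38615649]
 [  0.         282.961312   191.12843787]
 [  0.           0.           1.        ]] [[ 0.42769303  0.90392135 -0.00220736 -0.64972603]
 [-0.86249375  0.40735818 -0.30027295  0.03699546]
 [-0.27052394  0.13032848  0.95385077 -0.39234963]
 [ 0.          0.          0.          1.        ]] ['img', 'mtx', 'view']
```

View pics/scene0.png

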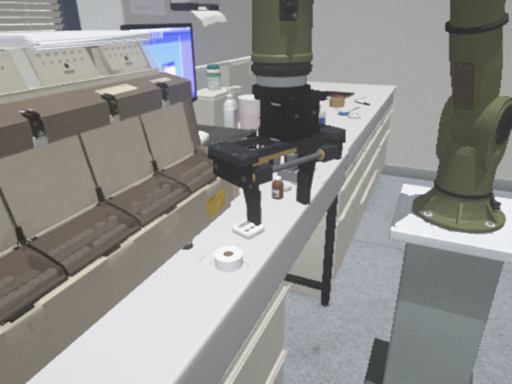

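View pics/top0.png

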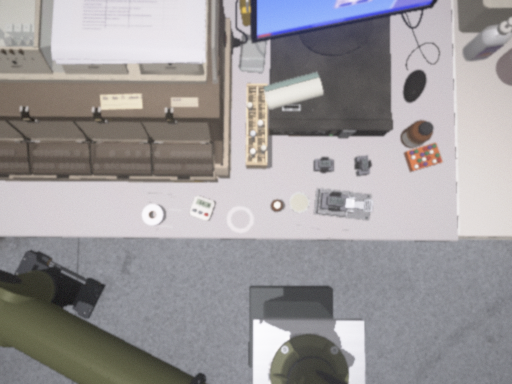

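View pics/wrist0.png

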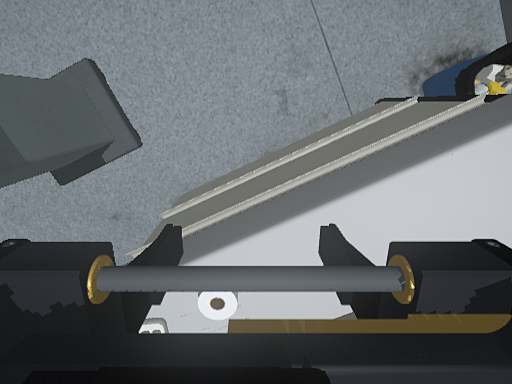

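Run:
```python
import cv2
i=cv2.imread("pics/top0.png")[140:230,260:390];cv2.imwrite("pics/topz.png",cv2.resize(i,None,fx=6,fy=6,interpolation=cv2.INTER_CUBIC))
```

```text
(no output)
```

View pics/topz.png

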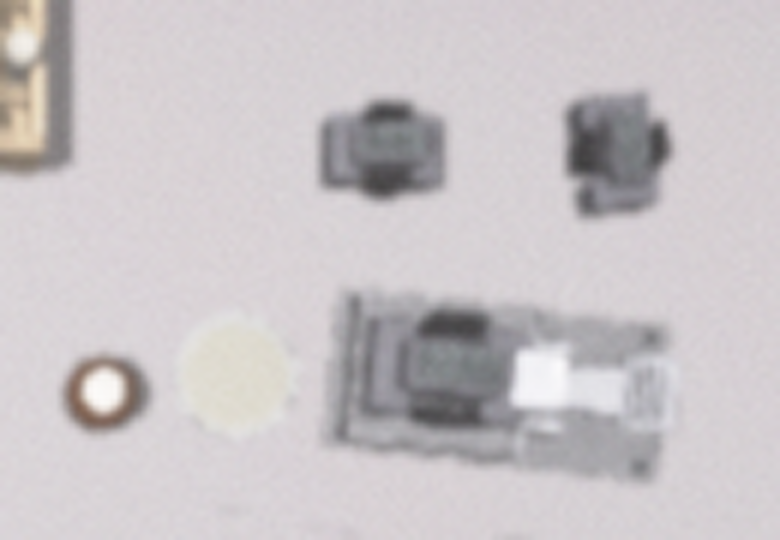

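```bash
cat > h.py <<'E'
import numpy as np,cv2
from scipy.spatial.transform import Rotation as R
from bench import monitor,get_image
def ray(d,uv):
    V=np.array(d["view"]);K=np.array(d["mtx"])
    p=np.linalg.inv(K)@[uv[0],uv[1],1];p=np.array([p[0],-p[1],-p[2]])
    return -V[:3,:3].T@V[:3,3],V[:3,:3].T@p
def hit(d,uv,z):
    c,r=ray(d,uv);return c+r*(z-c[2])/r[2]
def proj(d,P):
    V=np.array(d["view"]);K=np.array(d["mtx"])
    q=V[:3,:3]@np.asarray(P)+V[:3,3];q=K@[q[0],-q[1],-q[2]];return q[:2]/q[2]
def shot(n,f):
    d=get_image(n);cv2.imwrite(f,cv2.cvtColor(d["img"],cv2.COLOR_RGB2BGR));return d
def st():
    s=monitor.get_state();M=R.from_rotvec(s["tool_rot"]).as_matrix()
    return s,np.array(s["position"]),M
E
python3 - <<'E'
from h import *
np.set_printoptions(precision=4,suppress=True)
d=get_image("top")
f=lambda x,y,z:hit(d,((x+.5)/6-.5+260,(y+.5)/6-.5+140),z)
for nm,a in dict(padL=(447,414,.078),padR=(455,322,.078),top=(450,367,.084),e1=(668,328,.004),e2=(655,480,.004),lev=(648,393,.059),hook=(540,378,.07),petri=(240,375,.014),bot=(103,390,.064)).items(): print(nm,f(*a))
for nm,a in dict(rollpix=(152,214,.026),timer=(202,208,.019)).items(): print(nm,hit(d,a[:2],a[2]))
s,p,M=st();print(p,M)
E
```

```text
padL [ 0.4636 -0.0601  0.078 ]
padR [ 0.506 -0.064  0.078]
top [ 0.4848 -0.0606  0.084 ]
e1 [ 0.5108 -0.1802  0.004 ]
e2 [ 0.4369 -0.173   0.004 ]
lev [ 0.4754 -0.1569  0.059 ]
hook [ 0.4811 -0.1045  0.07  ]
petri [0.485  0.0288 0.014 ]
bot [0.4739 0.0971 0.064 ]
rollpix [0.4455 0.4529 0.026 ]
timer [0.4646 0.3106 0.019 ]
[0.2785 0.5872 0.4041] [[-0.0004  0.4284  0.9036]
 [-0.0011  0.9036 -0.4284]
 [-1.     -0.0011  0.0001]]
```

```bash
python3 -m creep '[[0,-8,46,0.075,0,0,87],[0,-8,46,0.075,0,0,87],[0,-8,46,0.075,0,0,87],[0,-8,46,0.075,0,0,87],[0,-8,46,0.075,0,0,87]]'; python3 -m creep '[[0,-8,46,0.075,0,0,40],[0,-8,46,0.075,0,0,40],[0,-8,46,0.075,0,0,40],[0,-8,46,0.075,0,0,40],[0,-8,46,0.075,0,0,0]]'; python3 -m creep '[[0,-8,46,0.075,0,0,0],[0,-8,46,0.075,0,0,0],[0,-8,46,0.075,0,0,0],[0,-8,46,0.075,0,0,0],[0,-8,46,0.075,0,0,0]]'
python3 - <<'E'
from h import *
np.set_printoptions(precision=4,suppress=True)
s,p,M=st();print(s["time"],p,M,s["grip_width"])
d=shot("wrist","pics/w1.png")
E
```

```text
time: 0.7
position: [0.4472, 0.425, 0.4045]
tool_rot: [0.641, 1.474, -0.642]
ft_force: [-0.2, 0.2, 0.7]
grip_width: 0.999
time: 1.2
position: [0.5435, 0.2137, 0.4046]
tool_rot: [0.929, 1.363, -0.929]
ft_force: [1.1, -0.9, 0.1]
grip_width: 0.635
time: 1.7
position: [0.5557, -0.0181, 0.4047]
tool_rot: [1.209, 1.209, -1.209]
ft_force: [1.1, 0.1, 0.7]
grip_width: 0.168
1.7 [ 0.5557 -0.0181  0.4047] [[ 0.0003  1.     -0.0001]
 [-0.0001 -0.0001 -1.    ]
 [-1.      0.0003  0.0001]] 0.16827839798663888
```

View pics/w1.png

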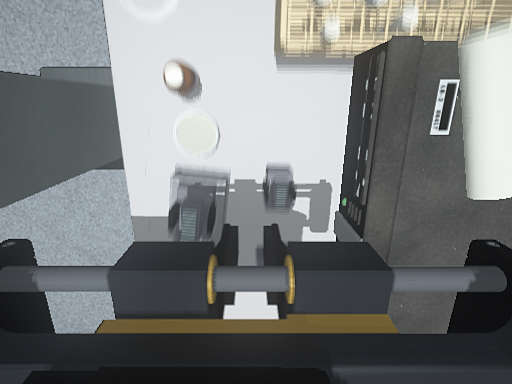

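```bash
python3 -m creep '[[0,-27,47,0.033,0,0,0],[0,-27,47,0.033,0,0,0],[0,-27,47,0.033,0,0,0],[0,0,0,0,0,0,0],[0,0,0,0,0,0,0]]'
python3 - <<'E'
from h import *
np.set_printoptions(precision=4,suppress=True)
s,p,M=st();print(s["time"],p,M,s["grip_width"])
d=shot("wrist","pics/w2.png")
E
```

```text
time: 2.25
position: [0.4768, -0.1447, 0.405]
tool_rot: [1.283, 1.161, -1.28]
ft_force: [-0.0, 0.3, -0.3]
grip_width: 0.005
2.25 [ 0.4768 -0.1447  0.405 ] [[ 0.0011  0.9952 -0.0983]
 [ 0.0013 -0.0983 -0.9952]
 [-1.      0.001  -0.0014]] 0.00513632789254429
```

View pics/w2.png

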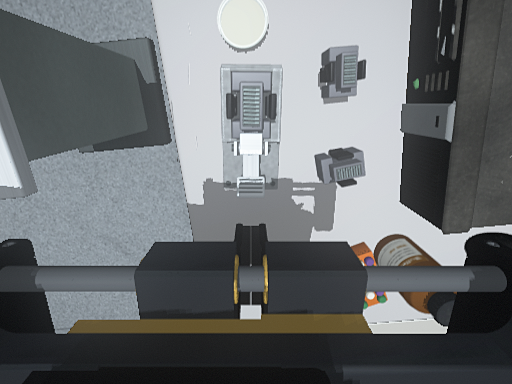

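Run:
```python
import cv2
i=cv2.imread("pics/w2.png")[55:205,205:295];cv2.imwrite("pics/w2z.png",cv2.resize(i,None,fx=4,fy=4,interpolation=cv2.INTER_CUBIC))
```

```text
(no output)
```

View pics/w2z.png

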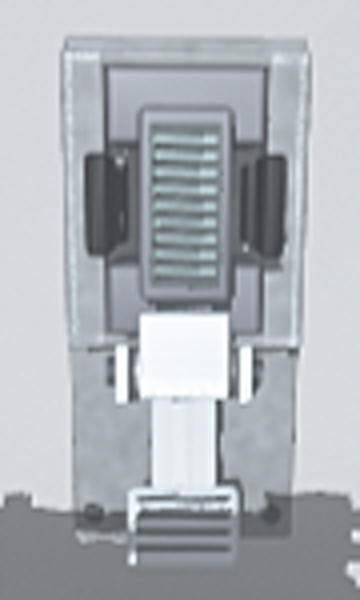

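Run:
```python
from h import *
np.set_printoptions(precision=4,suppress=True)
d=get_image("wrist")
f=lambda x,y,z:hit(d,((x+.5)/4-.5+205,(y+.5)/4-.5+55),z)
g={k:f(*a) for k,a in dict(padA=(86,205,.078),padB=(286,205,.078),t1=(140,106,.084),t2=(236,106,.084),t3=(142,302,.084),t4=(236,302,.084),b1=(74,530,.004),b2=(292,537,.004),lev=(185,527,.059),levL=(129,527,.059),levR=(240,527,.059),w1=(62,42,.038),w2=(312,42,.038),w3=(70,349,.038),w4=(302,349,.038)).items()}
for k in g:print(k,g[k])
print(np.mean([g["padA"],g["padB"]],0),np.linalg.norm(g["padA"]-g["padB"]),np.mean([g[k] for k in("t1","t2","t3","t4")],0),np.mean([g[k] for k in("w1","w2","w3","w4")],0))
dd=g["t1"]+g["t2"]-g["t3"]-g["t4"];print("top axis",dd/np.linalg.norm(dd),np.linalg.norm(dd)/2)
e=g["padB"]-g["padA"];print("pad axis",e/np.linalg.norm(e))
w=g["w1"]+g["w2"]-g["w3"]-g["w4"];print(w/np.linalg.norm(w),np.linalg.norm(w)/2,np.linalg.norm(g["w1"]-g["w2"]))
s,p,M=st();print(p,M, p+.182*M[:,0])
```

```text
padA [ 0.4603 -0.0612  0.078 ]
padB [ 0.512  -0.0661  0.078 ]
t1 [ 0.4769 -0.039   0.084 ]
t2 [ 0.5007 -0.0413  0.084 ]
t3 [ 0.4724 -0.0866  0.084 ]
t4 [ 0.4968 -0.0889  0.084 ]
b1 [ 0.4367 -0.1697  0.004 ]
b2 [ 0.5128 -0.1795  0.004 ]
lev [ 0.4772 -0.1561  0.059 ]
levL [ 0.4604 -0.1545  0.059 ]
levR [ 0.4936 -0.1576  0.059 ]
w1 [ 0.4555 -0.017   0.038 ]
w2 [ 0.5257 -0.0237  0.038 ]
w3 [ 0.447  -0.1026  0.038 ]
w4 [ 0.5174 -0.1093  0.038 ]
[ 0.4861 -0.0636  0.078 ] 0.05196935588981493 [ 0.4867 -0.064   0.084 ] [ 0.4864 -0.0632  0.038 ]
top axis [0.0878 0.9961 0.    ] 0.04782222339092653
pad axis [ 0.9955 -0.0945  0.    ]
[0.097  0.9953 0.    ] 0.08605081163131832 0.07050181711436802
[ 0.4779 -0.1425  0.4047] [[ 0.0003  0.9956 -0.0937]
 [ 0.0006 -0.0937 -0.9956]
 [-1.      0.0003 -0.0006]] [ 0.478  -0.1424  0.2227]
```

```bash
python3 -m creep '[[40,1,17,0,0,0,0],[40,0,0,0,0,0,0],[40,0,0,0,0,0,0],[15,0,0,0,0,0,0],[0,0,0,0,0,0,0]]' 40
python3 - <<'E'
from h import *
np.set_printoptions(precision=4,suppress=True)
d=shot("scene","pics/s2.png")
s,p,M=st();print(s["time"],p,M, p+.182*M[:,0],s["ft_force"])
i=cv2.imread("pics/s2.png")[100:280,180:340];cv2.imwrite("pics/s2z.png",cv2.resize(i,None,fx=3,fy=3))
E
```

```text
time: 2.85
position: [0.4764, -0.1588, 0.2668]
tool_rot: [1.274, 1.168, -1.282]
ft_force: [0.4, 0.5, -0.2]
grip_width: -0.001
2.9 [ 0.4771 -0.1594  0.2687] [[-0.0028  0.9957 -0.0931]
 [-0.0002 -0.0931 -0.9957]
 [-1.     -0.0028  0.0004]] [ 0.4766 -0.1594  0.0867] [ 0.0676 -0.0267 -0.764 ]
```

View pics/s2.png

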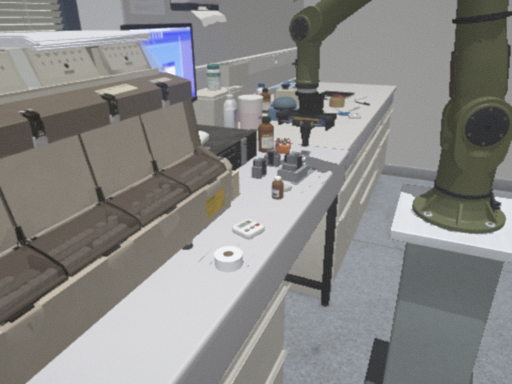

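```bash
python3 -m creep '[[10,0,0,0,0,0,0],[10,0,0,0,0,0,0],[5,0,0,0,0,0,0],[5,0,0,0,0,0,0],[0,0,0,0,0,0,0]]'; python3 -m creep '[[5,0,0,0,0,0,0],[5,0,0,0,0,0,0],[4,0,0,0,0,0,0],[3,0,0,0,0,0,0],[0,0,0,0,0,0,0]]'
```

```text
time: 3.4
position: [0.4769, -0.161, 0.2397]
tool_rot: [1.28, 1.162, -1.279]
ft_force: [0.1, -0.2, 1.6]
grip_width: 0.006
time: 3.9
position: [0.4766, -0.1609, 0.2226]
tool_rot: [1.28, 1.162, -1.28]
ft_force: [0.4, 0.2, -0.4]
grip_width: 0.008
```

```bash
python3 -m creep '[[3,0,0,0,0,0,0],[2,0,0,0,0,0,0],[0,0,0,0,0,0,0]]'; python3 -m creep '[[-15,0,0,0,0,0,0],[-40,0,0,0,0,0,0],[-40,0,0,0,0,0,0],[-40,0,0,0,0,0,0],[0,0,0,0,0,0,0]]'
python3 - <<'E'
from h import *
np.set_printoptions(precision=4,suppress=True)
s,p,M=st();print(s["time"],p,M)
d=shot("wrist","pics/w3.png")
i=cv2.imread("pics/w3.png")[20:220,190:310];cv2.imwrite("pics/w3z.png",cv2.resize(i,None,fx=3,fy=3,interpolation=cv2.INTER_CUBIC))
C=np.array([.4864,-.0638]);u=np.array([.0945,.9955])
for nm,a,z in(("rest",-.0939,.059),("latched",-.1,.036)): print(nm,proj(d,[*(C+u*a),z]))
E
```

```text
time: 4.2
position: [0.4766, -0.1611, 0.2178]
tool_rot: [1.279, 1.162, -1.28]
ft_force: [-0.8, -1.2, 5.8]
grip_width: 0.003
time: 4.7
position: [0.4784, -0.161, 0.3577]
tool_rot: [1.284, 1.156, -1.272]
ft_force: [0.6, -0.5, -0.3]
grip_width: 0.007
4.7 [ 0.4784 -0.161   0.3577] [[ 0.0095  0.9954 -0.0952]
 [ 0.0005 -0.0952 -0.9955]
 [-1.      0.0094 -0.0014]]
rest [246.4166 184.2114]
latched [246.5493 183.7592]
```

View pics/w3z.png

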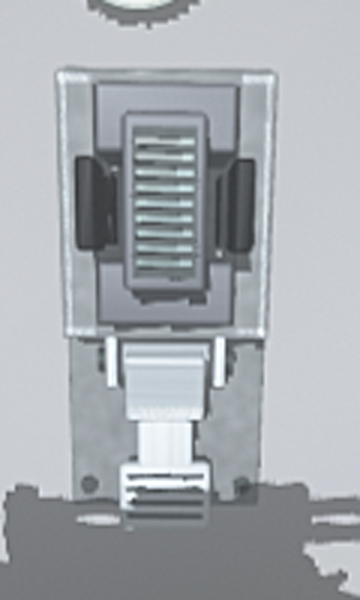

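Run:
```python
from h import *
np.set_printoptions(precision=4,suppress=True)
d=get_image("wrist")
f=lambda x,y,z:hit(d,((x+.5)/3-.5+190,(y+.5)/3-.5+20),z)
a,b=f(75,203,.078),f(255,205,.078);print(a,b,(a+b)/2,np.linalg.norm(a-b))
t=[f(x,y,.084) for x,y in((121,112),(211,112),(124,290),(210,290))];print(np.mean(t,0))
s,p,M=st();print(s["time"],p,s["ft_force"],M)
C=np.array([.4864,-.0638,.236]);print("delta tool",M.T@(C-p)*1000)
```

```text
[ 0.4577 -0.0622  0.078 ] [ 0.5087 -0.0676  0.078 ] [ 0.4832 -0.0649  0.078 ] 0.05128035922531996
[ 0.4837 -0.0651  0.084 ]
4.8 [ 0.4769 -0.1603  0.3531] [ 0.3595  0.7417 -0.9441] [[ 0.0014  0.9955 -0.0949]
 [ 0.0012 -0.0949 -0.9955]
 [-1.      0.0013 -0.0013]]
delta tool [117.1887   0.1843 -96.7762]
```

```bash
python3 -m creep '[[0,0,-20,0,0,0,87],[0,0,-20,0,0,0,87],[0,0,0,0,0,0,87],[0,0,0,0,0,0,87],[0,0,0,0,0,0,87]]'
python3 - <<'E'
from h import *
np.set_printoptions(precision=4,suppress=True)
s,p,M=st();print(s["time"],p,M)
d=shot("wrist","pics/w4.png")
i=cv2.imread("pics/w4.png")[60:260,190:310];cv2.imwrite("pics/w4z.png",cv2.resize(i,None,fx=4,fy=3.99,interpolation=cv2.INTER_CUBIC)[:600])
for z in(.078,.084):print(proj(d,[.4862,-.0638,z]))
E
```

```text
time: 5.3
position: [0.4801, -0.1219, 0.3519]
tool_rot: [1.279, 1.162, -1.282]
ft_force: [0.4, -0.7, -0.2]
grip_width: 0.375
5.3 [ 0.4801 -0.1219  0.3519] [[-0.0015  0.9953 -0.0969]
 [-0.0004 -0.0969 -0.9953]
 [-1.     -0.0015  0.0006]]
[251.2462 131.7735]
[251.2465 132.4824]
```

View pics/w4.png

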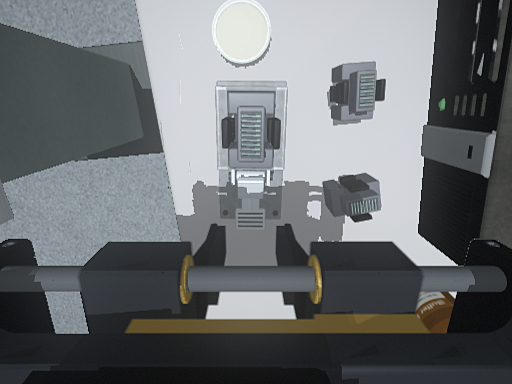

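View pics/w4z.png

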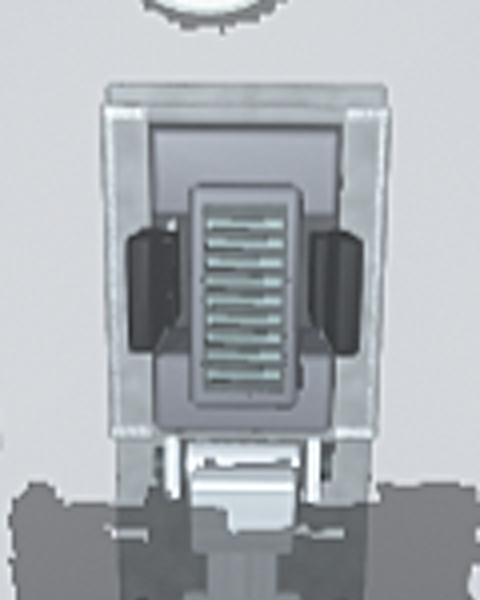

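```bash
python3 -m creep '[[0,0,-29,0,0,0,87],[0,0,-28.5,0,0,0,87],[20,0,0,0,0,0,87],[20,0,0,0,0,0,87],[0,0,0,0,0,0,87]]';python3 -m creep '[[0,0,0,0,0,0,87],[0,0,0,0,0,0,87]]'
python3 - <<'E'
from h import *
np.set_printoptions(precision=4,suppress=True)
s,p,M=st();print(s["time"],p,M,s["grip_width"])
C=np.array([.4858,-.0646,.236]);print("delta tool",M.T@(C-p)*1000)
d=shot("wrist","pics/w5.png")
E
```

```text
time: 5.85
position: [0.4848, -0.0643, 0.3103]
tool_rot: [1.277, 1.165, -1.284]
ft_force: [-0.2, -0.2, -0.4]
grip_width: 0.88
time: 6.05
position: [0.4865, -0.0645, 0.3138]
tool_rot: [1.281, 1.161, -1.279]
ft_force: [-0.0, -0.7, 0.7]
grip_width: 0.982
6.05 [ 0.4865 -0.0645  0.3138] [[ 0.0016  0.9953 -0.0969]
 [ 0.     -0.0969 -0.9953]
 [-1.      0.0016 -0.0002]] 0.9819874286320237
delta tool [77.7787 -0.7891  0.2233]
```

View pics/w5.png

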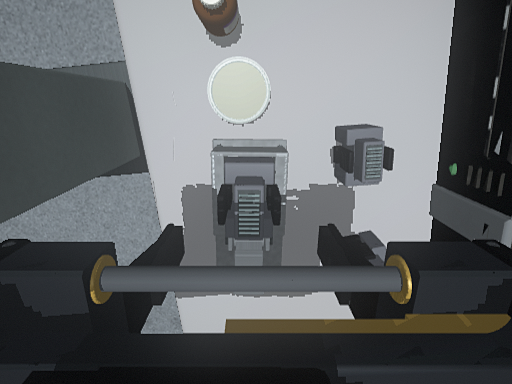

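```bash
python3 -m creep '[[25,-0.5,0,0,0,0,87],[25,0,0,0,0,0,87],[15,0,0,0,0,0,87],[12,0,0,0,0,0,87],[0,0,0,0,0,0,87]]';python3 -m creep '[[0,0,0,0,0,0,80]]'
python3 - <<'E'
from h import *
np.set_printoptions(precision=4,suppress=True)
s,p,M=st();print(s["time"],p,M,s["grip_width"],s["ft_force"])
C=np.array([.4858,-.0646,.236]);print("delta tool",M.T@(C-p)*1000)
d=shot("wrist","pics/w6.png")
E
```

```text
time: 6.6
position: [0.4852, -0.0639, 0.235]
tool_rot: [1.279, 1.163, -1.281]
ft_force: [0.1, -0.1, 0.1]
grip_width: 1.001
time: 6.7
position: [0.486, -0.0639, 0.2365]
tool_rot: [1.28, 1.161, -1.279]
ft_force: [0.5, -0.0, 0.2]
grip_width: 0.965
6.7 [ 0.486  -0.0639  0.2365] [[ 0.0011  0.9954 -0.0961]
 [ 0.     -0.0961 -0.9954]
 [-1.      0.0011 -0.0001]] 0.9653055215671305 [ 0.5119 -0.0236  0.1984]
delta tool [ 0.4693 -0.1394  0.6697]
```

View pics/w6.png

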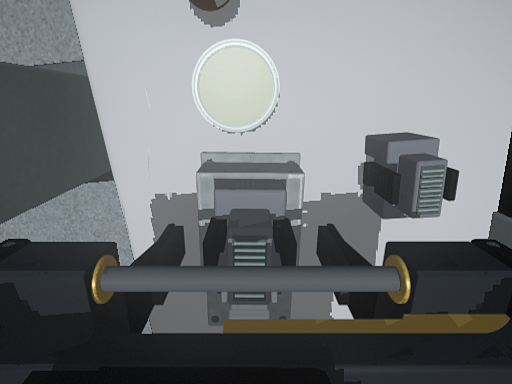

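```bash
python3 -m creep '[[0,0,0.7,0,0,0,60],[0,0,0,0,0,0,45],[0,0,0,0,0,0,30],[0,0,0,0,0,0,30],[0,0,0,0,0,0,30]]' 30;python3 -m creep '[[0,0,0,0,0,0,30],[0,0,0,0,0,0,30],[0,0,0,0,0,0,30]]'
python3 - <<'E'
from h import *
s,p,M=st();print(s["time"],p,s["grip_width"]*87,s["ft_force"])
d=shot("wrist","pics/w7.png")
E
```

```text
time: 7.25
position: [0.4856, -0.0645, 0.236]
tool_rot: [1.28, 1.162, -1.279]
ft_force: [0.2, 0.5, 2.2]
grip_width: 0.548
time: 7.55
position: [0.4856, -0.0645, 0.2365]
tool_rot: [1.28, 1.163, -1.28]
ft_force: [-1.7, 0.0, 7.4]
grip_width: 0.399
7.55 [ 0.48560377 -0.06451387  0.23649419] 34.69954826733509 [-1.71684203  0.04992583  7.42203973]
```

View pics/w7.png

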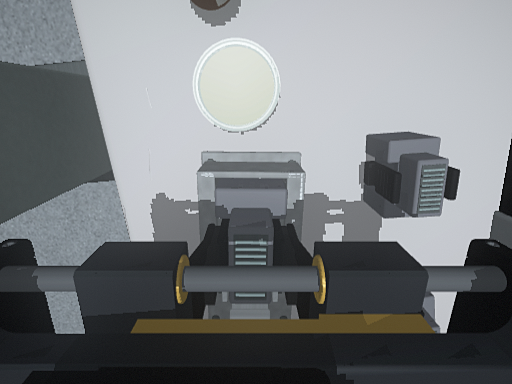

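```bash
python3 -m creep '[[0,0,0,0,0,0,30],[0,0,0,0,0,0,30],[0,0,0,0,0,0,30]]'
python3 - <<'E'
from h import *
s,p,M=st();print(s["time"],p,s["grip_width"]*87,s["ft_force"],s["torque"])
d=shot("scene","pics/s8.png")
i=cv2.imread("pics/s8.png")[90:210,230:370];cv2.imwrite("pics/s8z.png",cv2.resize(i,None,fx=5,fy=5,interpolation=cv2.INTER_CUBIC))
E
```

```text
time: 7.9
position: [0.4856, -0.0645, 0.2365]
tool_rot: [1.28, 1.163, -1.279]
ft_force: [-2.3, -0.1, 7.8]
grip_width: 0.397
7.9 [ 0.48559921 -0.06452962  0.23650468] 34.57753732313662 [-2.30986497 -0.06665641  7.76288182] [ 0.01605015  0.58801536 -0.04030982]
```

View pics/s8z.png

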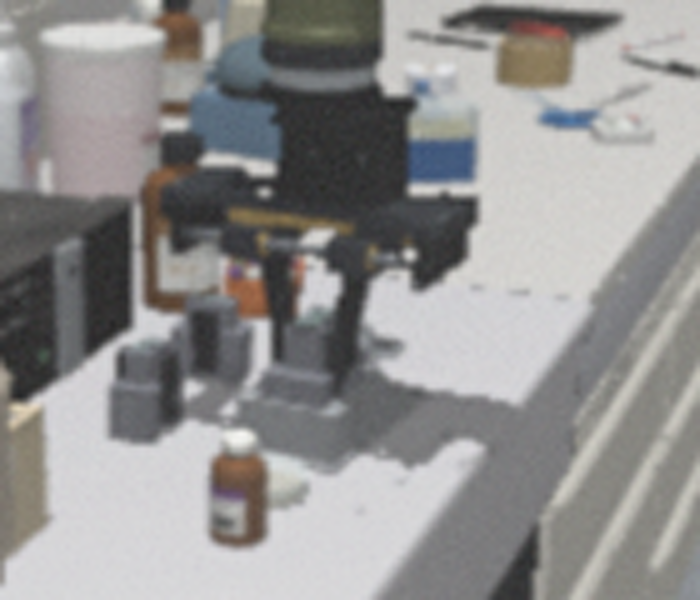

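```bash
python3 -m creep '[[-2,0,0,0,0,0,30],[-2,0,0,0,0,0,30],[0,0,0,0,0,0,30]]';python3 -m creep '[[-4,0,0,0,0,0,30],[-4,0,0,0,0,0,30],[0,0,0,0,0,0,30]]'
python3 - <<'E'
from h import *
s,p,M=st();print(s["time"],p,M,s["grip_width"]*87,s["ft_force"],s["torque"])
d=shot("wrist","pics/w9.png")
E
```

```text
time: 8.25
position: [0.4854, -0.0644, 0.2397]
tool_rot: [1.279, 1.162, -1.279]
ft_force: [-0.3, 0.5, -2.3]
grip_width: 0.391
time: 8.55
position: [0.4858, -0.0646, 0.2484]
tool_rot: [1.28, 1.161, -1.279]
ft_force: [0.8, -0.2, -1.7]
grip_width: 0.397
8.55 [ 0.48578776 -0.06455158  0.24841984] [[ 1.26998660e-03  9.95396809e-01 -9.58309995e-02]
 [ 1.40715150e-04 -9.58312537e-02 -9.95397584e-01]
 [-9.99999184e-01  1.25065672e-03 -2.61771819e-04]] 34.57003621413213 [ 0.82637918 -0.1713304  -1.7493383 ] [-0.06565444  0.06913181 -0.02151344]
```

View pics/w9.png

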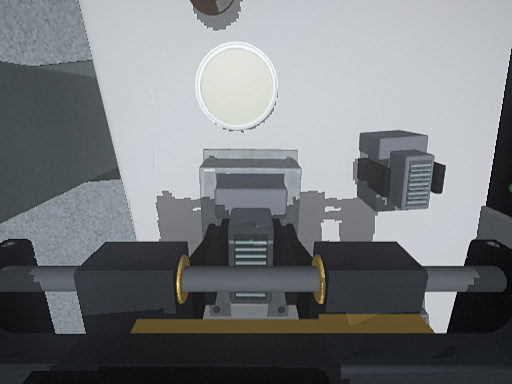

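```bash
python3 -m creep '[[-8,0,0,0,0,0,30],[-10,0,0,0,0,0,30],[-12,0,0,0,0,0,30],[-15,0,0,0,0,0,30],[-15,0,0,0,0,0,30]]';python3 -m creep '[[-20,0,0,0,0,0,30],[-20,0,0,0,0,0,30],[-20,0,0,0,0,0,30],[-20,0,0,0,0,0,30],[-14,0,0,0,0,0,30]]';python3 -m creep '[[-7,0,0,0,0,0,30],[-3,0,0,0,0,0,30],[0,0,0,0,0,0,30],[0,0,0,0,0,0,30],[0,0,0,0,0,0,30]]';python3 -m creep '[[0,0,0,0,0,0,30],[0,0,0,0,0,0,30],[0,0,0,0,0,0,30],[0,0,0,0,0,0,30],[0,0,0,0,0,0,30]]'
python3 - <<'E'
from h import *
s,p,M=st();print(s["time"],p,M,s["grip_width"]*87,s["ft_force"],s["torque"],s["qd"])
d=shot("wrist","pics/w10.png");d=shot("scene","pics/s10.png");shot("top","pics/t10.png")
a=cv2.resize(cv2.imread("pics/s10.png")[60:210,230:370],None,fx=4,fy=4,interpolation=cv2.INTER_CUBIC)
cv2.imwrite("pics/s10z.png",a)
E
```

```text
time: 9.1
position: [0.4856, -0.0646, 0.3094]
tool_rot: [1.28, 1.162, -1.279]
ft_force: [0.5, 0.5, -1.4]
grip_width: 0.399
time: 9.6
position: [0.4856, -0.0648, 0.4043]
tool_rot: [1.282, 1.16, -1.277]
ft_force: [1.1, 0.3, -2.0]
grip_width: 0.396
time: 10.1
position: [0.4853, -0.0644, 0.4109]
tool_rot: [1.279, 1.163, -1.281]
ft_force: [0.6, -0.5, -1.6]
grip_width: 0.392
time: 10.6
position: [0.4855, -0.0645, 0.4118]
tool_rot: [1.28, 1.162, -1.28]
ft_force: [-0.6, -0.2, -1.5]
grip_width: 0.391
10.6 [ 0.48547252 -0.06449853  0.41175983] [[ 2.55458669e-05  9.95398037e-01 -9.58266520e-02]
 [ 5.22591496e-05 -9.58266532e-02 -9.95398036e-01]
 [-9.99999998e-01  2.04204864e-05 -5.44666299e-05]] 33.98665550839308 [-0.59573094 -0.20834798 -1.47284033] [-0.09889444  0.00323463 -0.02328474] [ 1.78567649e-03 -5.08533473e-04  1.40649279e-04 -8.57431177e-05
  6.03940212e-04  7.38228923e-04  7.11963487e-04]
```

View pics/w10.png

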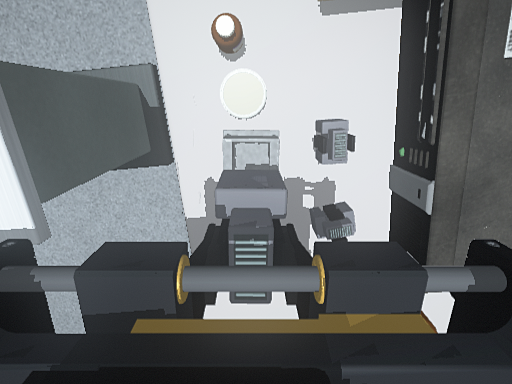

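View pics/s10z.png

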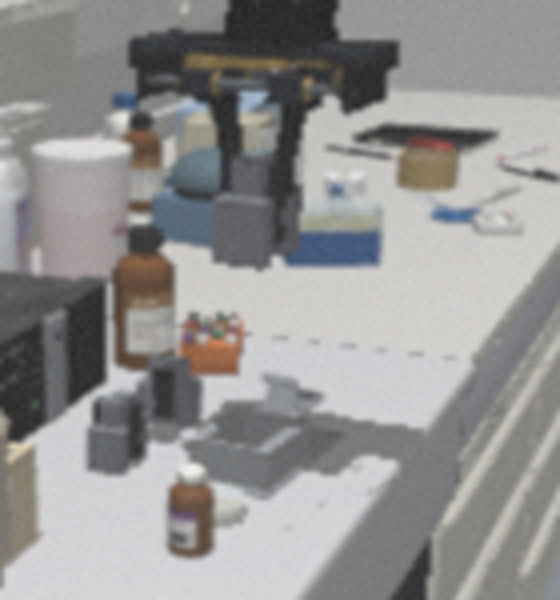

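View pics/t10.png

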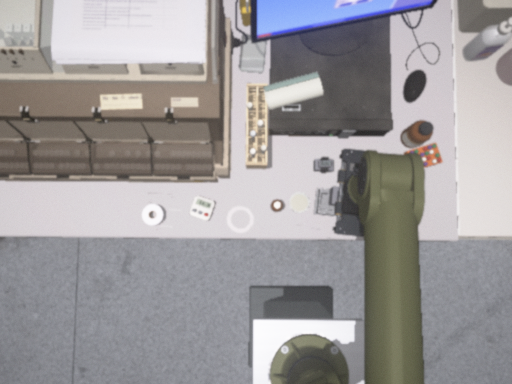

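Run:
```python
from h import *
d=get_image("scene");print(proj(d,[.486,-.064,.18]), 245/4+230,262/4+60)
from bench import ctrl
print(ctrl.close_job());s=monitor.get_state();print(s["time"],s["position"],s["grip_width"]*87,s["ft_force"])
```

```text
[293.77419625 124.4340069 ] 291.25 125.5
the job is handed in; nothing more can be done
None
the job is handed in; nothing more can be done
```

The lever is latched and the cassette is out of the dock, held level and still in the gripper. Its underside is about 18 cm above the bench, and I handed the job in at about 10.9 s.

**What I did:** I pressed the lever's pad with the closed fingers. The pushing force dropped off as it snapped over, and the next wrist picture showed the hook swung back clear. I then gripped both catch pads with 30 N and lifted straight up.

**Last checks before handing in:**
- **Height:** the tool stood at z = 0.412 m, which puts the underside at about 0.179 m. In the scene picture the cassette's underside lies within about 3 pixels of where 0.18 m projects.
- **Level and still:** the tool axis was vertical and the joint speeds were near zero. The wrist carried about 1.5 N downward, which matches the cassette's weight.
- **Lever and bystanders:** in the pictures the lever still looks latched, and the dish, bottle, timer and labels look to be where they started. I did not measure either.

**Readings that disagreed:**
- **Gripper opening:** it read about 34 mm, not the 38 mm expected with both catches fully pinched. I put this down to finger flex, but could not confirm it. The cassette left the dock without resistance, so both catches had released.
- **Force while closing:** the wrist showed about 8 N upward while the fingers closed, and it disappeared once I lifted.
- **Position measurement:** one wrist picture, taken before the arm had settled, was about 3 mm off the others. I used the settled views instead.

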